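# Refit the heat sinks and the fan on three repaired boards

## Task

Put each of the three finned aluminium heat sinks flat, centred and squared up on the bare chip whose outline matches its base (large square, small square, long narrow), then set the small black fan flat, centred and squared up on top of the large heat sink. Leave the transformer and the capacitor that lie among them where they are.

Things in the scene. Friction and masses are not known exactly. Their poses are not given: they have to be found in the camera images.
- big_sink_center (a point): Loose plain aluminium heat sink, large and square: 50 x 50 mm, 35 mm tall, standing on its flat base with fins up, solid enough to grip on any side; this point is its centre, 17.5 mm above its base. x runs along the fins, z up.
- small_sink_center (a point): Loose plain aluminium heat sink, small and square: 30 x 30 mm, 25 mm tall, standing on its flat base with fins up, solid enough to grip on any side; this point is its centre, 12.5 mm above its base. x runs along the fins, z up.
- long_sink_center (a point): Loose plain aluminium heat sink, long and narrow: 75 x 25 mm, 30 mm tall, standing on its flat base with fins up, solid enough to grip on any side; this point is its centre, 15 mm above its base. x runs along the fins and the 75 mm length, y across the 25 mm width, z up.
- fan_center (a point): Loose black square cooling fan, 40 x 40 mm and 20 mm tall, lying flat with the grey blades and hub facing up; this point is its centre, 10 mm above its underside. x and y along its sides, z up. It goes on top of the large heat sink.
- board_a_chip (a point): Fixed green circuit board 100 x 90 mm on a black pad, lying flat; bare chip with a plain steel-coloured lid, 46 x 46 mm (large square), in its middle. This point is the centre of the chip's top face, 15 mm above the table (board surface 12 mm, a few corner components up to 18 mm). x and y run along the board's 100 mm and 90 mm sides, which are the chip's sides too; z up.
- board_b_chip (a point): Fixed green circuit board 100 x 90 mm on a black pad, lying flat; bare chip with a plain steel-coloured lid, 27 x 27 mm (small square), in its middle. This point is the centre of the chip's top face, 15 mm above the table (board surface 12 mm, a few corner components up to 18 mm). x and y run along the board's 100 mm and 90 mm sides, which are the chip's sides too; z up.
- board_c_chip (a point): Fixed green circuit board 100 x 90 mm on a black pad, lying flat; bare chip with a plain steel-coloured lid, 71 x 21 mm (long narrow), in its middle. This point is the centre of the chip's top face, 15 mm above the table (board surface 12 mm, a few corner components up to 18 mm). x and y run along the board's 100 mm and 90 mm sides, the chip's 71 mm runs along x; z up.
- transformer_center (a point): Loose small transformer, not to be moved: dark steel core 42 x 16 mm, 34 mm tall, with a copper winding 34 mm wide across it and a yellow band on top; this point is its centre, 17 mm above the table.
- capacitor_center (a point): Loose black can capacitor, not to be moved: upright cylinder 30 mm in diameter, 35 mm tall, silver top; this point is its centre, 17.5 mm above the table.

How it is judged:
At the end, for the whole second after the job is handed in: Large and long heat sinks rest on their chips centred within 10 mm, the small one within 8 mm, the fan on the large heat sink within 10 mm; all flat (0.1 rad), squared with what is under them (0.2 rad; square parts any quarter turn), released and at rest (horizontal distance between big_sink_center and board_a_chip below 0.01 m and z of big_sink_center in the frame of board_a_chip between 0.0135 and 0.0215 m and angle between each of big_sink_center, small_sink_center, long_sink_center, fan_center's own z axis and vertical below 0.1 rad and (angle between the x axis of big_sink_center and the x axis of board_a_chip, either way round below 0.2 rad or angle between the x axis of big_sink_center and the y axis of board_a_chip, either way round below 0.2 rad) and linear speed of each of big_sink, small_sink, long_sink, fan below 0.02 m/s and horizontal distance between small_sink_center and board_b_chip below 0.008 m and z of small_sink_center in the frame of board_b_chip between 0.0085 and 0.0165 m and (angle between the x axis of small_sink_center and the x axis of board_b_chip, either way round below 0.2 rad or angle between the x axis of small_sink_center and the y axis of board_b_chip, either way round below 0.2 rad) and horizontal distance between long_sink_center and board_c_chip below 0.01 m and z of long_sink_center in the frame of board_c_chip between 0.011 and 0.019 m and angle between the x axis of long_sink_center and the x axis of board_c_chip, either way round below 0.2 rad and horizontal distance between fan_center and big_sink_center below 0.01 m and z of fan_center in the frame of big_sink_center between 0.0235 and 0.0315 m and (angle between the x axis of fan_center and the x axis of big_sink_center, either way round below 0.2 rad or angle between the x axis of fan_center and the y axis of big_sink_center, either way round below 0.2 rad)); the robot touches nothing.
It fails at once if the transformer is shifted by more than 25 mm or tipped over (distance of transformer_center from where it was at the start of the episode above 0.025 m or angle between transformer_center's own z axis and vertical above 0.5 rad).
It fails at once if the capacitor is shifted by more than 25 mm or tipped over (distance of capacitor_center from where it was at the start of the episode above 0.025 m or angle between capacitor_center's own z axis and vertical above 0.5 rad).
It also fails if it takes over 102 s, if anything falls off the work surface, if the arm or the gripper's body presses on something with over 40 N, if the wrist force passes 120 N, or if a joint passes its speed limit or range.

## Robot

A 6-joint arm with a two-finger parallel gripper is mounted at the origin on the work surface. World frame = base frame: x ahead of the robot, y to its left, z up, the work surface at z = 0. Lengths are in m, angles in rad, forces in N, time in s.
With the tool pointing down it reaches from about 0.3 to 0.875 m from the base axis. Payload 4.2 kg.
Tool frame: the origin (TCP) lies at the very end of the fingers, on their centre line; the grasp point (between the pads) lies 19 mm behind it (r.grip_depth is the distance from the TCP to the grasp point, in m); z points along the fingers, y is the line along which they close (so a half turn about z gives the same grasp; the last joint's range is limited). The gripper opens to 85 mm and grips with 20 to 120 N. Pads are 22 mm wide; open, the fingers measure 114 mm over their backs; the gripper's body (76 mm by 85 mm) begins 54 mm behind the grasp point. The pads swing forward as they close: fully open they stand 13 mm farther back than shut.
Start: joints at [-1.284, 0.32, 1.565, -0, 1.257, -0.02], TCP at [0.174, -0.548, 0.231] pointing down, gripper open.
Joint ranges: [-3.11, 3.11], [-0.84, 2.01], [0.21, 2.61], [-1.34, 4.49], [0.05, 2.63], [-2.56, 2.56]. Speed limits (rad/s): [2.57, 2.57, 3.14, 3.14, 3.14, 3.14].

## Interface

Orientations are given as a unit quaternion [x, y, z, w].
In Python, from cell import r, planner, read_camera, camera_info, hand_in gives the robot as it stands. The module is installed in compiled form; this text tells all that it offers. Calls block until the motion is done:
- r.move_pose(position, orientation): joint-space move of the TCP to a pose.
- r.line_to(position, frame=None, velocity=0.15, stop_force=None): straight line of the TCP; frame=None keeps the orientation; velocity is the mean speed in m/s. With stop_force (N) it stops when the force on the tool has changed by that much, and returns True; else False.
- r.move_j(angles): joint-space move.
- r.move_gripper(opening): opening from 0.0 (shut) to 1.0 (fully open); the grip force is fixed at half the most; returns when the fingers have stopped.
- r.wait(seconds).
- planner.solve_ik(position, orientation): joint angles nearest the present ones, or None.
- read_camera(name): name is "scene" or "top" or "wrist"; returns the picture (480x640x3 uint8, red, green, blue); there is no depth.
- camera_info(name): a dict with "fx", "fy", "cx", "cy" (pixels), "xyz" and "orientation" of the camera in the world. Camera axes: x right, y down, z forward; pixel columns grow to the right and rows downward; lengths in m; the calibration is good to about 2 mm. A picture is of the moment at which its call begins: read the wrist's pose just before it. camera_info takes no time and is no camera call; for the wrist camera it gives the pose at the moment of the call.
A pose or a line that the arm cannot do raises r.PlanningError and nothing moves.
- hand_in(): hands the job in; it is judged then, once.
Readings, each from a call of its own:
- r.get_time(): time.
- r.get_joint_pos(): joint angles.
- r.get_qd(): joint speeds.
- r.get_tau(): joint torques, N m.
- r.get_position(): TCP position.
- r.get_ee_rot(): TCP orientation.
- r.get_contact_force(): force on the tool from outside, world axes, zero at the start.
- r.get_moment(): the same for the moment, N m.
- r.get_opening(): opening from 0.0 (shut) to 1.0 (fully open).
- r.get_grip_force(): force on a finger pad.
Only numpy, scipy, OpenCV 4.12 (cv2) and the standard library are available. Lean on these libraries where they do the work, as an engineer would, in place of code of your own. Each camera call takes 0.05 s, during which the arm holds its last target. There are 200 camera calls.

## Working session

There is one attempt and no reset: what is moved stays moved. The work goes in short steps, each a Python script; the robot and the scene stay as the last script left them, time stands still between calls to the robot, and variables do not carry over. Pictures are saved under pics/ and viewed, at most 14 in all, crops included, and the job is handed in when it is done.

```bash
mkdir -p pics
python3 - <<'E'
from cell import *
import cv2
for n in("top","scene"):
    cv2.imwrite(f"pics/{n}0.png",read_camera(n)[:,:,::-1]); print(n,camera_info(n))
print(r.get_time(), r.get_ee_rot())
E
```

```text
top {'fx': 470.85288919201116, 'fy': 470.85288919201116, 'cx': 319.9506434461053, 'cy': 238.34446174809918, 'xyz': array([0.4074162 , 0.01257669, 0.99154993]), 'orientation': array([ 0.70967203, -0.70332985,  0.03496008, -0.02169141])}
scene {'fx': 466.9191019234354, 'fy': 466.9191019234354, 'cx': 309.31944247145066, 'cy': 248.67569879725372, 'xyz': array([ 1.03934683, -0.22724415,  0.78855449]), 'orientation': array([ 0.79467718,  0.5109593 , -0.17782823, -0.27529237])}
0.1 [ 9.88254331e-01  1.52816177e-01 -9.18476113e-05 -7.64587935e-04]
```

View pics/top0.png

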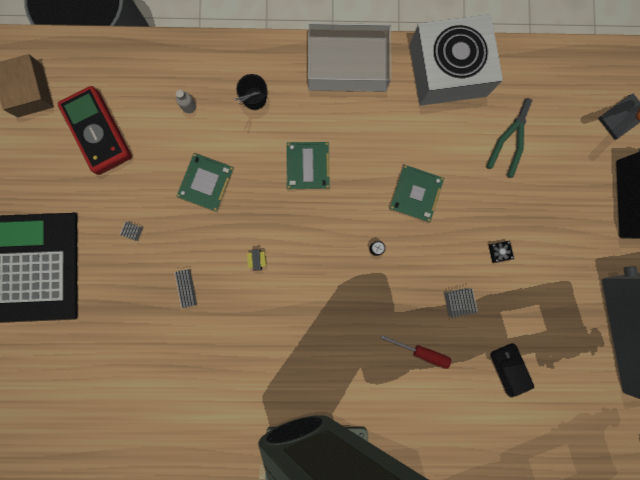

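View pics/scene0.png

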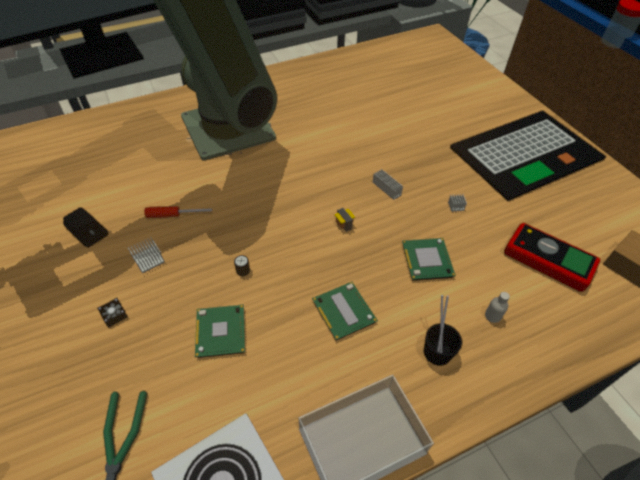

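The top view shows the boards at A (205,182), C (308,166) and B (417,193). The parts are the small sink (131,231), long sink (186,288), big sink (460,302) and fan (501,251), with the transformer at (257,258) and the capacitor at (377,248). The scene view confirms this layout. Next I'll measure these with masks.

```bash
cat > h.py <<'E'
from cell import *
import numpy as np, cv2
from scipy.spatial.transform import Rotation as R
def onplane(px,z,ci):
    px=np.atleast_2d(px).astype(float)
    d=np.c_[(px[:,0]-ci["cx"])/ci["fx"],(px[:,1]-ci["cy"])/ci["fy"],np.ones(len(px))]
    w=R.from_quat(ci["orientation"]).apply(d); o=np.array(ci["xyz"])
    return (o+w*((z-o[2])/w[:,2])[:,None])[:,:2]
def topx(p,ci):
    c=R.from_quat(ci["orientation"]).inv().apply(np.array(p)-ci["xyz"])
    return np.array([c[0]/c[2]*ci["fx"]+ci["cx"],c[1]/c[2]*ci["fy"]+ci["cy"]])
def rect(mask,ci,z,near):
    """min-area rect on plane z of the mask's contour nearest pixel `near`: centre, long side, short side, yaw of long side"""
    cs,_=cv2.findContours(mask.astype(np.uint8),cv2.RETR_EXTERNAL,cv2.CHAIN_APPROX_NONE)
    cs=[c for c in cs if cv2.contourArea(c)>60]
    c=min(cs,key=lambda c:np.linalg.norm(c[:,0].mean(0)-near))
    p=onplane(c[:,0],z,ci)
    (x,y),(a,b),t=cv2.minAreaRect((p*1000).astype(np.float32))
    if a<b:a,b,t=b,a,t+90
    return np.array([x,y])/1000,a,b,np.deg2rad(t)
def masks(im):
    hsv=cv2.cvtColor(im,cv2.COLOR_RGB2HSV); H,S,V=cv2.split(hsv)
    k=np.ones((3,3),np.uint8)
    green=(H>40)&(H<95)&(S>80)
    grey=(S<60)                      # metal / black: unlike wood
    return green, cv2.morphologyEx(grey.astype(np.uint8),cv2.MORPH_CLOSE,k)
def down(yaw): # tool pointing down, tool y axis (closing line) along world direction yaw
    c,s=np.cos(yaw),np.sin(yaw)
    y=np.array([c,s,0]);z=np.array([0,0,-1.]);return R.from_matrix(np.c_[np.cross(y,z),y,z]).as_quat()
E
python3 - <<'E'
from h import *
im=read_camera("top");ci=camera_info("top")
g,m=masks(im)
for n,p in dict(A=(205,182),C=(308,166),B=(417,193)).items():
    print(n,"board",*rect(g,ci,.012,p)); print("  lid",*rect(m,ci,.015,p))
for n,p,z in [("small",(131,231),.0125),("long",(186,288),.015),("big",(460,302),.0175),("fan",(501,251),.01),("trafo",(257,258),.017),("cap",(377,248),.017)]:
    print(n,*rect(m,ci,z,p))
cv2.imwrite("pics/m.png",m*255)
w=read_camera("wrist");print(camera_info("wrist"),r.get_position(),R.from_quat(r.get_ee_rot()).as_matrix().round(3))
cv2.imwrite("pics/both.png",np.hstack([cv2.resize(m*255,(400,300))[:,:,None].repeat(3,2),cv2.resize(w,(400,300))[:,:,::-1]]))
E
```

```text
A board [0.60350439 0.23715356] 96.60194396972656 86.64739227294922 2.796322739850672
  lid [0.60354987 0.23737294] 48.23088836669922 48.005489349365234 1.2205517612975616
C board [0.64182819 0.02243948] 96.8854751586914 85.72496032714844 0.03767854042168477
  lid [0.64183453 0.02204921] 70.65546417236328 23.201936721801758 0.011258878652662565
B board [ 0.58474225 -0.20878516] 96.42943572998047 87.34038543701172 2.827025125635705
  lid [ 0.58473096 -0.20923718] 29.22301483154297 29.109378814697266 1.2566837999130482
small [0.49825986 0.38695895] 39.395301818847656 30.099159240722656 1.2290809341627038
long [0.38125885 0.27034122] 75.5229263305664 32.81441116333008 0.21669597506426977
big [ 0.35646011 -0.29646515] 61.263771057128906 53.61797332763672 1.7709941021299096
fan [ 0.46307706 -0.38602786] 45.21969223022461 38.16843032836914 1.7742975204355576
trafo [0.44117474 0.1260982 ] 41.75760269165039 16.772523880004883 0.12424332249200341
cap [ 0.46681381 -0.12415273] 29.614086151123047 26.373334884643555 2.3599078022792694
{'fx': 413.3470709200362, 'fy': 413.3470709200362, 'cx': 326.6199323572776, 'cy': 237.17948827914358, 'xyz': array([ 0.25247284, -0.52268276,  0.37338004]), 'orientation': array([ 0.79620512, -0.58270603, -0.09645023,  0.13118098])} [ 0.17357348 -0.54790083  0.23082828] [[ 0.953  0.302 -0.   ]
 [ 0.302 -0.953  0.001]
 [ 0.    -0.001 -1.   ]]
```

View pics/both.png

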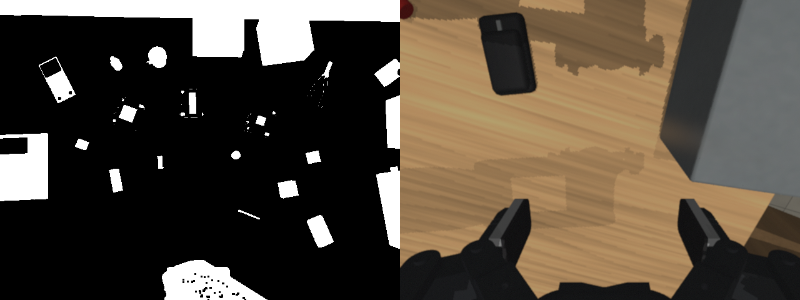

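Board and chip poses from the top view are consistent with the known sizes. I'll refine each part from the wrist camera with it standing straight above the part, which gives a parallax-free silhouette, and then pick. I start with the big sink.

```bash
cat >> h.py <<'E'
OFF=np.array([.083,0,-.1425]) # camera in tool frame (approx)
P=np.pi
def best(xy,z,yaws,q6ref=0):
    c=[]
    for y in yaws:
        q=planner.solve_ik([*xy,z],down(y))
        if q is not None: c.append((abs(q[5]-q6ref),y))
    return min(c)[1]
def look(xy,yaw,h,tag,z=.16):
    Q=down(yaw); t=R.from_quat(Q).apply([.083,0,0])[:2]
    r.move_pose([xy[0]-t[0],xy[1]-t[1],z],Q)
    r.wait(.15)
    ci=camera_info("wrist"); im=read_camera("wrist"); cv2.imwrite(f"pics/{tag}.png",im[:,:,::-1])
    near=topx([*xy,h/2],ci)
    out=rect(masks(im)[1],ci,h,near)
    print(tag,"near",near.round(),"cam",ci["xyz"].round(3),"->",out[0].round(4),round(out[1],1),round(out[2],1),round(out[3],3),"t",r.get_time())
    return out
def pick(xy,yaw,zt=.003):
    Q=down(yaw)
    r.move_pose([*xy,.09],Q); r.line_to([*xy,zt],velocity=.15)
    r.move_gripper(0.0); o=r.get_opening()
    r.line_to([*xy,.13],velocity=.25)
    print("grip opening",o,r.get_opening(),"force",r.get_grip_force(),"t",r.get_time())
def place(xy,yaw,z,rel):
    Q=down(yaw)
    r.move_pose([*xy,z+.07],Q)
    r.line_to([*xy,z+.012],velocity=.15)
    hit=r.line_to([*xy,z-.002],velocity=.03,stop_force=6)
    p=r.get_position(); r.move_gripper(rel); r.line_to([*xy,z+.09],velocity=.25)
    print("placed hit",hit,p.round(4),"t",r.get_time())
E
python3 - <<'E'
from h import *
xy=np.array([.356,-.296]); y0=1.771
yaw=best(xy,.16,[y0+k*P/2 for k in range(-2,3)])
o=look(xy,yaw,.035,"big1")
E
```

```text
big1 near [324.  97.] cam [ 0.356 -0.297  0.303] -> [ 0.3577 -0.2931] 50.3 50.1 1.759 t 1.4333
```

View pics/big1.png

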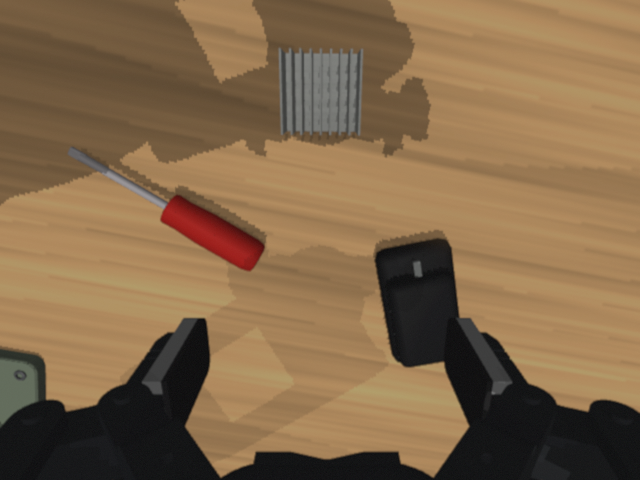

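The big sink is at about (320,92), a clean 50 x 50 mm outline, with nothing in the fingers' way. Picking it and placing it on A.

Run:
```python
from h import *
xy=np.array([.3577,-.2931]); y0=1.759
yaw=best(xy,.1,[y0+k*P/2 for k in range(-2,3)])
pick(xy,yaw)
A=np.array([.6035,.2373])
ya=best(A,.1,[1.223+k*P/2 for k in range(-3,3)]); print(yaw,ya)
place(A,ya,.018,.8)
yaw=best([.498,.387],.16,[1.229+k*P/2 for k in range(-3,3)])
o=look(A,ya,.05,"Aafter",z=.2)
r.move_gripper(1.0)
o=look(np.array([.498,.387]),yaw,.025,"small1")
```

```text
grip opening 0.5755532822648055 0.5778892762444375 force 62.21001863479614 t 3.7667
-1.3825926535897932 -0.34779632679489647
placed hit True [0.6041 0.2375 0.0191] t 7.6583
Aafter near [329.  97.] cam [0.603 0.238 0.34 ] -> [0.6039 0.2375] 51.3 50.9 2.795 t 8.425
small1 near [327.  96.] cam [0.499 0.387 0.303] -> [0.4992 0.388 ] 30.5 29.5 1.228 t 10.1167
```

```bash
python3 -c "
import cv2,numpy as np
a=[cv2.resize(cv2.imread(f'pics/{n}.png'),(400,300)) for n in('Aafter','small1')];cv2.imwrite('pics/b2.png',np.hstack(a))"
```

```text
(no output)
```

View pics/b2.png

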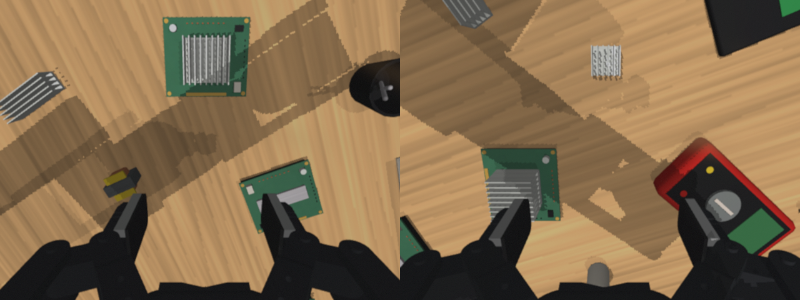

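The left half shows the big sink centred and squared on board A (206,57). The right half shows the small sink clean at (606,62). Now small sink to B, then a look at the fan.

Run:
```python
from h import *
xy=np.array([.4992,.388])
yaw=best(xy,.1,[1.228+k*P/2 for k in range(-3,3)])
pick(xy,yaw,.002)
B=np.array([.5847,-.2090])
yb=best(B,.1,[1.2565+k*P/2 for k in range(-3,3)])
place(B,yb,.017,.6)
look(B,yb,.04,"Bafter",z=.2)
r.move_gripper(1.0)
F=np.array([.463,-.386])
yf=best(F,.16,[1.774+k*P/2 for k in range(-3,3)])
look(F,yf,.02,"fan1")
a=[cv2.resize(cv2.imread(f'pics/{n}.png'),(400,300)) for n in('Bafter','fan1')];cv2.imwrite('pics/b3.png',np.hstack(a))
```

```text
grip opening 0.3339869266334463 0.3380653555056279 force 60.02261281013489 t 12.5667
placed hit True [ 0.5852 -0.2092  0.0177] t 16.55
Bafter near [330. 100.] cam [ 0.585 -0.207  0.34 ] -> [ 0.5851 -0.2091] 30.9 30.8 2.815 t 17.3167
fan1 near [327.  99.] cam [ 0.464 -0.385  0.303] -> [ 0.4639 -0.383 ] 38.7 38.0 1.777 t 18.825
```

View pics/b3.png

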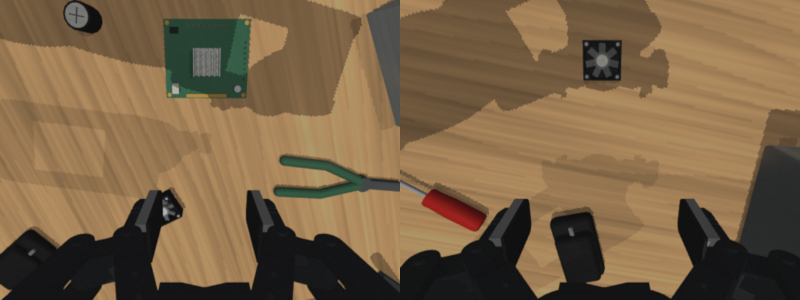

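The left half shows the small sink centred and squared on B (207,62). The right half shows the fan clean at (602,60). Now the fan goes onto the big sink, then a look at the long sink.

Run:
```python
from h import *
xy=np.array([.4639,-.383])
yaw=best(xy,.1,[1.777+k*P/2 for k in range(-3,3)])
pick(xy,yaw,.002)
A=np.array([.6039,.2375])
ya=best(A,.1,[1.223+k*P/2 for k in range(-3,3)])
place(A,ya,.052,.68)
look(A,ya,.07,"Afan",z=.22)
r.move_gripper(1.0)
L=np.array([.381,.270])
yl=best(L,.16,[.217+P/2+k*P for k in range(-3,3)])
look(L,yl,.03,"long1")
a=[cv2.resize(cv2.imread(f'pics/{n}.png'),(400,300)) for n in('Afan','long1')];cv2.imwrite('pics/b4.png',np.hstack(a))
```

```text
grip opening 0.4558663161584405 0.4529928003132306 force 61.51235103607178 t 21.225
placed hit True [0.6043 0.2377 0.053 ] t 25.2833
Afan near [329.  97.] cam [0.604 0.239 0.36 ] -> [0.6039 0.2375] 48.0 47.2 2.795 t 26.0167
long1 near [326.  96.] cam [0.382 0.27  0.303] -> [0.3825 0.2714] 74.6 25.6 0.218 t 28.2333
```

View pics/b4.png

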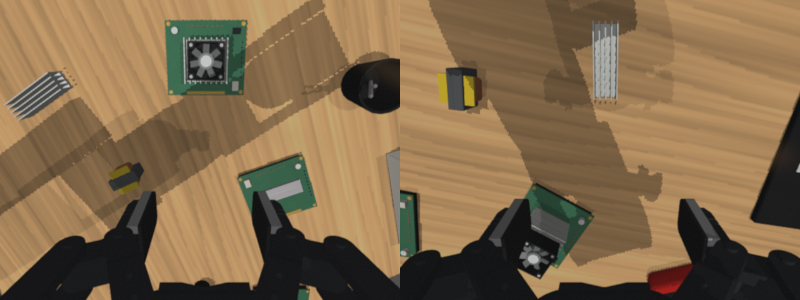

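The left half shows the fan centred on the big sink (206,60). The right half shows the long sink at (606,62), with the transformer about 140 mm away. Placing the long sink on C.

Run:
```python
from h import *
xy=np.array([.3825,.2714])
yaw=best(xy,.1,[.218+P/2+k*P for k in range(-3,3)])
pick(xy,yaw)
C=np.array([.6420,.0223])
yc=best(C,.1,[.028+P/2+k*P for k in range(-3,3)])
place(C,yc,.018,.55)
look(C,yc,.045,"Cafter",z=.22)
r.move_j([-1.284,.32,1.565,0,1.257,-.02])
cv2.imwrite("pics/topz.png",read_camera("top")[100:340,80:560,::-1])
a=[cv2.resize(cv2.imread(f'pics/{n}.png'),(400,s)) for n,s in(('Cafter',300),('topz',300))];cv2.imwrite('pics/b5.png',np.hstack(a))
```

```text
grip opening 0.2840275470443928 0.2777732000214187 force 59.345905780792236 t 30.7167
placed hit True [0.6425 0.0223 0.0186] t 34.8833
Cafter near [327.  95.] cam [0.642 0.023 0.36 ] -> [0.6424 0.0226] 75.4 26.2 0.028 t 35.7
```

View pics/b5.png

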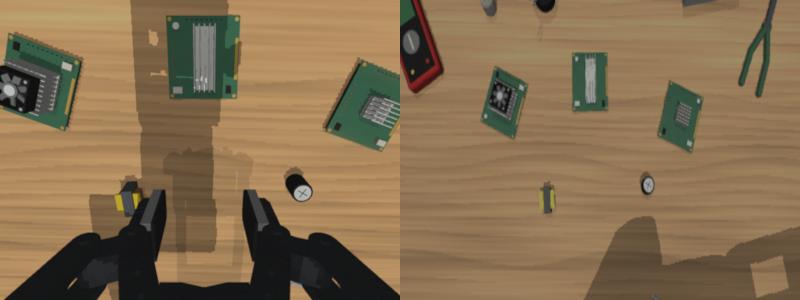

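The long sink is centred on C (204,57), and the other parts are in place. The transformer and capacitor are where they were. Handing in.

```bash
python3 -c "
from cell import *
print(hand_in())"
```

```text
the job is handed in; nothing more can be done
None
```

The job is handed in, with no verdict returned: the three heat sinks sit centred and squared on their chips, the fan is on the large one, and the transformer and capacitor were not touched. The last clock reading was 35.7 s of the 102 s allowed, before the final retreat.

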